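# Slide the loaded tray over the gap and home on the far stand

### The job

Slide the metal tray, with the glass globe standing in it, off its low wooden stand, across the gap and onto the other stand, keeping it level and down on the stands all the way so that it neither sags into the gap nor is carried through the air. Then press it gently and squarely against the sprung bumper of the stop there until the bumper is fully pushed in, let go and leave the tray there, with the globe upright in its place and everything else on the desk undisturbed.

Things in the scene. Friction and masses are not known exactly. Their poses are not given: they have to be found in the camera images.
- near_stand: Low wooden stand, fixed: 190 wide (x) by 240 long (y), flat top 50 above its origin, which is the centre of its underside on the desk. Its +y axis is the way the tray must go, straight to the other stand.
- far_stand: The other low wooden stand, fixed: 190 wide (x) by 320 long (y), same heading as the near stand, straight beyond its +y end across an open gap of 128 to 138. Origin at the centre of its underside; top 50 above, level with the near stand's or up to 1.5 lower; the first 12 at its -y edge bevel down by 6. Go gently: push or press with 15 N at most; a tray bearing on a stand and its stop with over 35 N in all, its own 8 N weight included, is too much.
- stop_zone (a point): Fixed point on the far stand's top, on its centre line at its own y = +0.075 (235 from its -y edge): only the middle of the stop's range. The stop, a dark wooden block, is clamped hard on the centre line and carries an upright rubber bumper plate, 80 wide, 30 high. The face of the plate, when out, lies anywhere within 15 either way of this point: not measured, to be found by feel.
- bumper (a joint): Travel of the sprung bumper plate along the far stand's +y: 0 out, 0.008 m fully pushed in against a hard end. Soft spring: 0.1 N at first touch, about 0.4 N when fully in, less than the loaded tray's friction, so the released tray stays.
- tray: Aluminium tray, loose, about 0.35 kg (varies): 150 wide (x) by 220 long (y), floor's upper face 8 above its underside, walls 22 high, 4 thick; slides on two slippery round runners 8 thick (friction near 0.16), upturned by 5 in the front 25. Origin at the centre of its underside, +y to its front, which leads. Loaded with the globe it balances 68 to 88 behind its front edge, less than the gap: with its rear not held down it tips into the gap.
- tray_tab (a point): On the upright wooden tab at the tray's rear end, the place to hold or push: 60 wide (x), 10 thick (y), top 62 above the tray's underside. This point is the middle of its thickness, 45 above the tray's underside, 105 behind its centre; axes as the tray.
- tray_front (a point): Middle of the tray's front edge, 110 ahead of its centre, 10 above its underside; axes as the tray.
- globe: Green glass ball 64 across on a small steel foot 52 across, 70 high, about 0.45 kg (varies), loose, standing on the tray's floor 56 to 66 ahead of the tray's centre. Origin at the centre of its underside. It stays in that place in the tray.
- pencil_cup: Bystander: silicone cup 72 across, 95 high, standing beside the near stand. Origin under its centre.
- tin: Bystander: closed round tin 94 across, 60 high, beside the far stand. Origin under its centre.
- eraser: Bystander: eraser 45 by 22 by 12 lying on the desk down in the gap. Origin under its centre.
- tape_roll: Bystander: tape roll 80 across, 20 high, lying on the desk. Origin under its centre.
- steel_mug: Bystander: steel mug 76 across, 85 high, on the desk. Origin under its centre.
- notebook: Bystander: notebook 130 by 80, 16 thick, lying on the desk. Origin under its centre.
There are look-alikes about, which are no part of the job. Of the things like the globe, leave any that is blue; of the rest the smaller one is meant.

How it is judged:
On the way, in this order (a step that is already met when the one before it is completed fails the run):
1. the tray bridges the gap level: its front rests over the far stand while its rear is still on the near one (y of tray_front in the frame of far_stand above -0.145 m and y of tray_tab in the frame of near_stand below 0.115 m and angle between tray's own z axis and vertical below 0.04 rad), for 0.05 s.
2. the tray is pressed against the bumper until it is fully in (value of joint bumper above 0.0065 m), for 0.1 s.
At the end, for the whole second after the job is handed in: The released tray lies still and flat (within 0.03 rad, 3 mm) wholly on the far stand, within 18 mm of its centre line and square to it within 0.09 rad, holding the bumper at least 5 of its 8 mm in; the globe stands upright on the tray's floor (value of joint bumper above 0.005 m and y of tray_tab in the frame of far_stand above -0.16 m and x of tray in the frame of far_stand between -0.018 and 0.018 m and angle between the y axis of tray and the y axis of far_stand, either way round below 0.09 rad and z of tray in the frame of far_stand between 0.047 and 0.053 m and angle between tray's own z axis and vertical below 0.03 rad and linear speed of each of tray, globe below 0.01 m/s and angle between globe's own z axis and vertical below 0.1 rad and z of globe in the frame of tray below 0.015 m); the robot touches nothing.
It fails at once if the tray tips or sags (more than 0.06 rad, or 6 mm below the stands' top) (angle between tray's own z axis and vertical above 0.06 rad or z of tray in the frame of near_stand below 0.044 m).
It fails at once if the tray is lifted more than 10 mm off the stands (z of tray in the frame of near_stand above 0.06 m).
It fails at once if the tray is forced on a stand or on the stop with more than 35 N in all (weight included) (contact force between tray and far_stand above 35 N or contact force between tray and near_stand above 35 N).
It fails at once if the globe is tipped or shifted out of its place in the front of the tray (more than about 20 mm) (angle between globe's own z axis and vertical above 0.25 rad or y of globe in the frame of tray below 0.035 m).
It fails at once if a bystander is moved more than 20 mm (distance of any of pencil_cup, tin, eraser, tape_roll, steel_mug, notebook from where it was at the start of the episode above 0.02 m).
It also fails if it takes over 42 s, if anything falls off the work surface, if the arm or the gripper's body presses on something with over 40 N, if the wrist force passes 120 N, or if a joint passes its speed limit or range.

### The arm

A 6-joint arm with a two-finger parallel gripper is mounted at the origin on the work surface. World frame = base frame: x ahead of the robot, y to its left, z up, the work surface at z = 0. Lengths are in m, angles in rad, forces in N, time in s.
With the tool pointing down it reaches from about 0.35 to 0.775 m from the base axis. Payload 7.3 kg.
Tool frame: the origin (TCP) lies on the centre line of the jaws, within the pads' length; the fingertips stand 11 mm ahead of it and the grasp point (between the pads) lies 8 mm behind it; y points along the fingers, z is the direction in which the jaws open and shut, and the axes are right-handed (so a half turn about y gives the same grasp; the last joint's range is limited). The gripper opens to 92 mm and grips with 3 to 60 N. Pads are 19 mm wide; open, the fingers measure 130 mm over their backs; the gripper's body (75 mm by 190 mm) begins 47 mm behind the grasp point.
Start: joints at [-0.146, 0.342, 1.524, -0, 1.275, -0.146], TCP at [0.525, 0, 0.238] pointing down, gripper open.
Joint ranges: [-2.53, 2.53], [-0.77, 2.02], [0.04, 2.7], [-1, 4.14], [0.28, 2.66], [-3.11, 3.11]. Speed limits (rad/s): [2.57, 2.57, 3.14, 3.14, 3.14, 3.14].

### API

Orientations are given as [roll, pitch, yaw] about the fixed x, y, z axes, in that order (R = Rz(yaw) Ry(pitch) Rx(roll)).
In Python, from cell import robot, cams gives the robot as it stands.
- The arm moves only by the tool apply_moves, never from a script. Its argument "plan" is a list of rows, each a list of 7 numbers: the shift along the tool's x, y, z in m, then the turn, a rotation vector about the tool's x, y, z in degrees, then the gripper command: -1 is fully open, 1 is shut, values between are in proportion. A call has exactly 5 rows; each row is the pose to reach, as a shift and turn from the pose commanded when the call began, along the tool's axes at that moment; what a row does not reach only later rows make up. A row lasts 1/8 s, in which the tool goes at most 62.5 mm and 10.7 degrees, less where a joint would pass 70% of its speed; a pose out of reach is approached as far as the arm can. A call with a gripper value outside its range is refused whole. The fingers move at their own pace and stop on an object; "squeeze" is the grip in N (left out, the last holds). Time passes only in rows, so rows that repeat a pose let the fingers close, or fill a call up. It gives the time, the measured TCP pose, the force and the opening at its end, in the units of the state.
- robot.observe(): the state, without advancing time (a new reading comes with each control period).
- cams.read_camera(name): name is "scene" or "side" or "wrist"; returns the picture (420x560x3 uint8, blue, green, red); there is no depth.
- cams.calibration(name): a dict with "fx", "fy", "cx", "cy" (pixels), "extrinsics" (4x4, takes a point from world to camera coordinates); the wrist camera has in their place "T_tool_cam" (4x4, takes a point from camera to tool coordinates, whose origin is the TCP and whose axes are the tool frame's). Camera axes: x right, y up, looking along -z (the intrinsics and any distortion apply to the point x, -y, -z); pixel columns grow to the right and rows downward; lengths in m; the calibration is good to about 2 mm. A picture is of the moment at which its call begins: read the wrist's pose just before it. calibration takes no time and is no camera call.
- robot.hand_in(): hands the job in, once; it reports no verdict.
The state is a dict: "time": time; "qpos": joint angles; "qvel": joint speeds; "joint_efforts": joint torques, N m; "tool_pos": TCP position; "tool_rot": TCP orientation; "contact_force": force on the tool from outside, world axes, zero at the start; "torque": the same for the moment, N m; "opening": finger opening in m.
Only numpy, scipy, OpenCV 4.12 (cv2) and the standard library are available. Lean on these libraries where they do the work, as an engineer would, in place of code of your own. Each camera call takes 0.05 s, during which the arm holds its last target. There are 200 camera calls.

## Working session

There is one attempt and no reset: what is moved stays moved. The work goes in short steps, Python scripts to look and compute and a tool call to move; the robot and the scene stay as the last step left them, time stands still between calls to the robot, and variables do not carry over. Pictures are saved under pics/ and viewed, about 8 in all and at most 12, crops included, and the job is handed in when it is done.

Besides the shell and the picture viewer there is one more tool, called after "Request:" by a JSON object that holds its "name" and its "arguments", one argument or row to a line. apply_moves: Moves the arm, as the interface text tells. Its arguments: {"type":"object","properties":{"plan":{"type":"array","items":{"type":"array","items":{"type":"number"}}},"squeeze":{"type":"number"}},"required":["plan"]}

```bash
mkdir -p pics; ls; python3 - <<'E'
from cell import robot, cams
import cv2, numpy as np
s=robot.observe(); print(s)
ims=[]
for n in ("scene","side"):
    c=cams.calibration(n); print(n,c)
    im=cams.read_camera(n); cv2.imwrite(f"pics/{n}0.png",im)
print(cams.calibration("wrist"))
cv2.imwrite("pics/wrist0.png",cams.read_camera("wrist"))
E
```

```text
pics
{'time': 0.0, 'qpos': array([-1.45980772e-01,  3.42751463e-01,  1.52498127e+00,  2.24787491e-05,
        1.27535270e+00, -1.45970362e-01]), 'qvel': array([-5.52575697e-04,  2.46694068e-03,  7.90620904e-04,  7.45503471e-05,
       -1.12986903e-03, -8.60089382e-04]), 'joint_efforts': array([ 7.61924657e-04, -4.31245601e+01, -2.44219762e+01,  7.17750052e-02,
        5.59406646e-02, -1.04314388e-04]), 'tool_pos': array([5.24640937e-01, 9.18200047e-05, 2.37042486e-01]), 'tool_rot': array([-1.57227011e+00,  2.38395429e-04, -1.57081347e+00]), 'contact_force': array([ 0.02996037,  1.41119969, -0.26959569]), 'torque': array([-0.0325718 ,  0.00509962, -0.04831783]), 'opening': 0.09185938150976548}
scene {'fx': 425.0276518070613, 'fy': 425.0276518070613, 'cx': 275.3973977223986, 'cy': 214.45386461169488, 'extrinsics': array([[-3.88223056e-03,  9.99991228e-01,  1.57236676e-03,
        -3.53799492e-02],
       [-7.55598128e-01, -3.96337806e-03,  6.55023480e-01,
         3.61642491e-01],
       [ 6.55023966e-01,  1.35487480e-03,  7.55606887e-01,
        -1.53509132e+00],
       [ 0.00000000e+
[... 190 characters left out ...]
ay([[ 0.77581203, -0.63083529, -0.01274876, -0.41842723],
       [ 0.45690912,  0.54775076,  0.70085887, -0.33752238],
       [-0.43514337, -0.54955977,  0.71318603, -1.07138452],
       [ 0.        ,  0.        ,  0.        ,  1.        ]])}
{'fx': 368.1904559232478, 'fy': 368.1904559232478, 'cx': 283.52539709947916, 'cy': 204.2965310979392, 'T_tool_cam': array([[-3.72602504e-04, -9.55581960e-01, -2.94725260e-01,
        -7.94640932e-02],
       [-5.40386951e-04,  2.94725430e-01, -9.55581828e-01,
        -1.47374078e-01],
       [ 9.99999785e-01, -1.96786497e-04, -6.26199455e-04,
         4.83523957e-05],
       [ 0.00000000e+00,  0.00000000e+00,  0.00000000e+00,
         1.00000000e+00]])}
```

View pics/scene0.png

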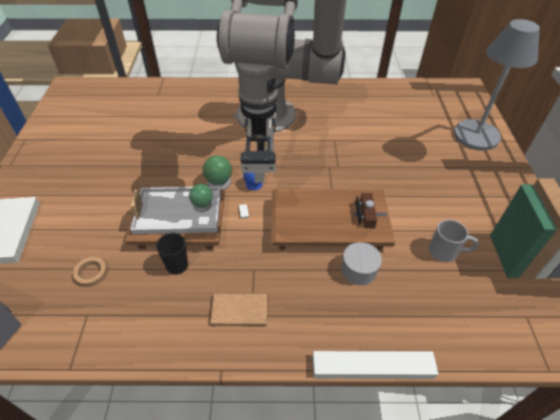

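View pics/side0.png

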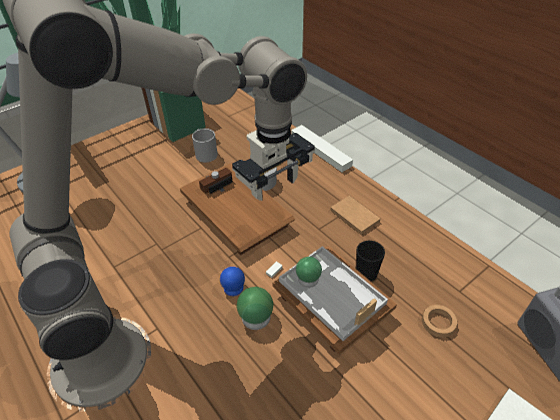

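The scene view shows the tray on the near stand at about (178,212), with its tab at (137,205). The far stand is at (330,217) and the stop at (367,210). Stand +y runs close to world +y. I'll zoom in on both views to get exact corners.

```bash
python3 - <<'E'
import cv2, numpy as np
a=cv2.imread("pics/scene0.png"); b=cv2.imread("pics/side0.png")
cv2.imwrite("pics/z1.png",cv2.resize(a[165:265,115:405],(0,0),fx=2.75,fy=2.75,interpolation=cv2.INTER_CUBIC))
cv2.imwrite("pics/z2.png",cv2.resize(b[160:360,170:410],(0,0),fx=3,fy=3,interpolation=cv2.INTER_CUBIC))
E
```

```text
(no output)
```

View pics/z1.png

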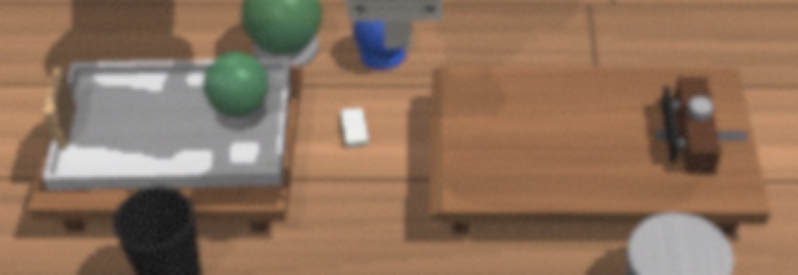

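View pics/z2.png

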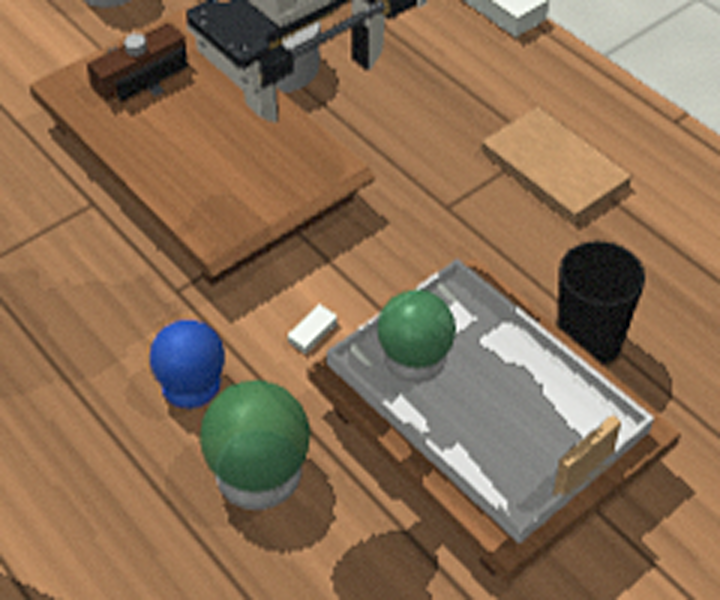

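Both views agree. The small green globe is in the tray, and the look-alikes (large green, blue) stand off it. The scene zoom gives the tray wall-top corners at (293,63), (280,182), (47,183) and (72,63). Next I'll triangulate.

```bash
cat > geo.py <<'E'
import numpy as np
from cell import cams
def P(n,cal=None):
    c=cams.calibration(n); K=np.array([[c['fx'],0,c['cx']],[0,c['fy'],c['cy']],[0,0,1]])
    return K@np.diag([1,-1,-1])@c['extrinsics'][:3]
def onplane(p,uv,z):
    u,v=uv; A=np.array([p[0]-u*p[2],p[1]-v*p[2]])
    return np.linalg.solve(A[:,:2],-A[:,3]-A[:,2]*z)
def tri(ps,uvs):
    A=np.vstack([[p[0]-u*p[2],p[1]-v*p[2]] for p,(u,v) in zip(ps,uvs)])
    return np.linalg.lstsq(A[:,:3],-A[:,3],rcond=None)[0]
E
python3 - <<'E'
from geo import *
np.set_printoptions(precision=4,suppress=True)
S,D=P("scene"),P("side")
a=lambda u,v:(115+u/2.75,165+v/2.75)
b=lambda u,v:(170+u/3,160+v/3)
for n,p,q,z in [("tray FL",(293,63),(330,353),.072),("FR",(280,182),(457,262),.072),("RR",(47,183),(652,418),.072),("RL",(72,63),(518,540),.072),
 ("tabtopL",(60,70),(560,465),.112),("tabtopR",(50,135),(617,420),.112),
 ("far LL",(436,67),(210,270),.05),("far LR",(433,211),(372,177),.05),("far HL",(740,67),(32,92),.05),("near rr",(32,206),(680,437),.05),("near rl",None,(500,573),.05),("near fl",None,(310,370),.05),("far HR",(766,212),None,.05),("near fr",(287,208),None,.05)]:
    print(n, p and onplane(S,a(*p),z), q and onplane(D,b(*q),z), p and q and tri([S,D],[a(*p),b(*q)]))
E
```

```text
tray FL [ 0.4432 -0.1139] [ 0.4346 -0.1277] [ 0.4375 -0.1188  0.063 ]
FR [ 0.5983 -0.1125] [ 0.5806 -0.1225] [ 0.5883 -0.1149  0.0593]
RR [ 0.6006 -0.3291] [ 0.5894 -0.3377] [ 0.5943 -0.3338  0.0633]
RL [ 0.4444 -0.3388] [ 0.4342 -0.3467] [ 0.4373 -0.3431  0.0641]
tabtopL [ 0.4932 -0.3306] [ 0.4821 -0.3367] [ 0.486  -0.334   0.1046]
tabtopR [ 0.5762 -0.3218] [ 0.5429 -0.3365] [ 0.5566 -0.3298  0.0905]
far LL [0.4267 0.0317] [0.42   0.0233] [0.4222 0.0299 0.0437]
far LR [0.6148 0.0301] [0.6037 0.0185] [0.6092 0.0278 0.0403]
far HL [0.4249 0.3486] [0.4179 0.3272] [0.4218 0.3458 0.0399]
near rr [ 0.6108 -0.3465] [ 0.6067 -0.356 ] [ 0.6084 -0.3518  0.0447]
near rl None [ 0.4151 -0.3498] None
near fl None [ 0.4209 -0.1178] None
far HR [0.6144 0.3419] None None
near fr [ 0.6119 -0.1069] None None
```

Request:
{"name": "apply_moves", "arguments": {
  "plan": [
    [0.055, 0, -0.002, 0, -10, 0, -1],
    [0.11, 0, -0.004, 0, -20, 0, -1],
    [0.165, 0, -0.006, 0, -30, 0, -1],
    [0.22, 0, -0.008, 0, -40, 0, -1],
    [0.275, 0, -0.009, 0, -50, 0, -1]
  ]
}}

```text
time: 0.78
tool_pos: [0.5156, -0.2767, 0.2375]
tool_rot: [-1.571, 0.0, -0.692]
contact_force: [0.6, 0.5, -0.0]
opening: 0.0917
```

Request:
{"name": "apply_moves", "arguments": {
  "plan": [
    [0.01, 0, -0.012, 0, -10, 0, -1],
    [0.02, 0, -0.024, 0, -20, 0, -1],
    [0.03, 0, -0.036, 0, -30, 0, -1],
    [0.035, 0, -0.042, 0, -40, 0, -1],
    [0.035, 0, -0.042, 0, -40, 0, -1]
  ]
}}

```text
time: 1.4
tool_pos: [0.5156, -0.33, 0.2372]
tool_rot: [-1.57, 0.001, -0.002]
contact_force: [0.3, 0.1, -0.2]
opening: 0.0917
```

```bash
cat >> geo.py <<'E'
def Pw(s):
    from scipy.spatial.transform import Rotation as R
    c=cams.calibration("wrist"); K=np.array([[c['fx'],0,c['cx']],[0,c['fy'],c['cy']],[0,0,1]])
    T=np.eye(4); T[:3,:3]=R.from_euler('xyz',s['tool_rot']).as_matrix(); T[:3,3]=s['tool_pos']
    return K@np.diag([1,-1,-1])@np.linalg.inv(T@c['T_tool_cam'])[:3]
E
python3 - <<'E'
from geo import *
from cell import robot
import cv2,json
s=robot.observe(); print(s['tool_pos'],s['tool_rot'],s['contact_force'])
np.save("w1.npy",Pw(s)); im=cams.read_camera("wrist")
cv2.imwrite("pics/w1.png",cv2.resize(im,(784,588),interpolation=cv2.INTER_CUBIC))
E
```

```text
[ 0.51556488 -0.33001203  0.23718808] [-1.57019485e+00  6.65853962e-04 -2.40478987e-03] [ 0.34226291  0.13054559 -0.17713891]
```

View pics/w1.png

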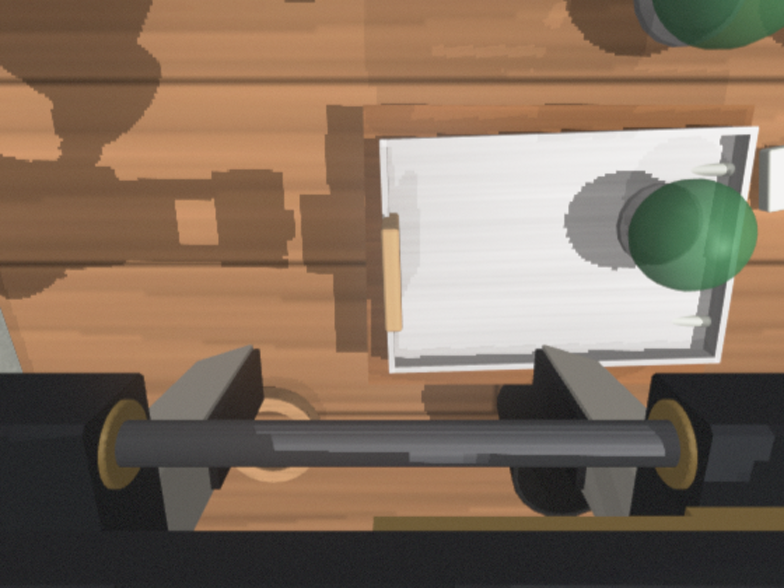

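The wrist view shows the tab top at about (384–401, 214–331) in the 1.4× picture. The tray rim corners are at (379,140), (758,127), (719,360) and (389,373).

```bash
python3 - <<'E'
from geo import *
np.set_printoptions(precision=4,suppress=True)
p=np.load("w1.npy")
for n,uv,z in [("RL",(380,140),.072),("FL",(757,127),.072),("FR",(719,361),.072),("RR",(389,373),.072),("tab r-",(384,214),.112),("tab f-",(399,214),.112),("tab r+",(386,331),.112),("tab f+",(402,330),.112),("near rl",(364,107),.05),("near fl",(753,103),.05)]:
    print(n,onplane(p,(uv[0]/1.4,uv[1]/1.4),z))
S,D=P("scene"),P("side")
a=lambda u,v:(115+u/2.75,165+v/2.75)
b=lambda u,v:(170+u/3,160+v/3)
w=lambda u,v:(u/1.4,v/1.4)
for n,x,y,z in [("RL",(72,63),(518,540),(380,140)),("RR",(47,183),(652,418),(389,373)),("FL",(293,63),(330,353),(757,127)),("FR",(280,182),(457,262),(719,361))]:
    print(n,tri([S,p],[a(*x),w(*z)]),tri([D,p],[b(*y),w(*z)]))
E
```

```text
RL [ 0.443  -0.3401]
FL [ 0.4362 -0.1214]
FR [ 0.5849 -0.1163]
RR [ 0.5931 -0.3358]
tab r- [ 0.4798 -0.3372]
tab f- [ 0.4798 -0.3292]
tab r+ [ 0.5466 -0.3367]
tab f+ [ 0.546  -0.3276]
near rl [ 0.424  -0.3503]
near fl [ 0.4221 -0.112 ]
RL [ 0.4429 -0.3398  0.0703] [ 0.4431 -0.3403  0.053 ]
RR [ 0.5956 -0.3337  0.0653] [ 0.5946 -0.3355  0.0655]
FL [ 0.4359 -0.1156  0.064 ] [ 0.435  -0.1257  0.0732]
FR [ 0.5901 -0.1125  0.0636] [ 0.58   -0.1224  0.0764]
```

Request:
{"name": "apply_moves", "arguments": {
  "plan": [
    [-0.0025, 0.03, -0.003, 0, -2, 0, -1],
    [-0.0025, 0.065, -0.003, 0, -2, 0, -1],
    [-0.0025, 0.105, -0.003, 0, -2, 0, -1],
    [-0.0025, 0.135, -0.003, 0, -2, 0, -1],
    [-0.0025, 0.15, -0.003, 0, -2, 0, -1]
  ]
}}

```text
time: 2.08
tool_pos: [0.5128, -0.3316, 0.0861]
tool_rot: [-1.569, 0.002, 0.033]
contact_force: [-0.7, 0.2, 0.5]
opening: 0.0914
```

```bash
python3 - <<'E'
from geo import *
from cell import robot
import cv2
s=robot.observe(); print(s['tool_pos'],s['tool_rot'],s['contact_force'])
np.save("w2.npy",Pw(s)); im=cams.read_camera("wrist"); im2=cams.read_camera("side")
cv2.imwrite("pics/w2.png",np.hstack([cv2.resize(im,(400,300)),cv2.resize(im2[180:360,240:420],(300,300))]))
E
```

```text
[ 0.51282882 -0.3315753   0.08608566] [-1.56890673  0.00188021  0.03267576] [-0.65478894  0.24025469  0.53902733]
```

View pics/w2.png

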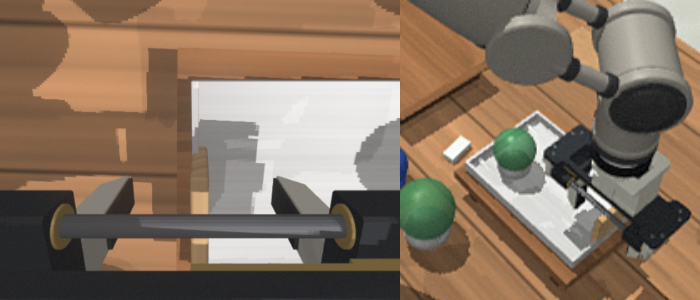

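The tab stands between the open fingers, nearly centred and parallel to them. I'll close on it.

Request:
{"name": "apply_moves", "arguments": {
  "plan": [
    [0, 0, 0, 0, 0, 0, 0.2],
    [0, 0, 0, 0, 0, 0, 0.5],
    [0, 0, 0, 0, 0, 0, 0.8],
    [0, 0, 0, 0, 0, 0, 1],
    [0, 0, 0, 0, 0, 0, 1]
  ],
  "squeeze": 20
}}

```text
time: 2.8
tool_pos: [0.5134, -0.3327, 0.0879]
tool_rot: [-1.571, -0.0, 0.035]
contact_force: [0.3, 0.4, -0.4]
opening: 0.0463
```

Request:
{"name": "apply_moves", "arguments": {
  "plan": [
    [0, 0, 0, 0, 0, 0, 1],
    [0, 0, 0, 0, 0, 0, 1],
    [0, 0, 0, 0, 0, 0, 1],
    [0, 0, 0, 0, 0, 0, 1],
    [0, 0, 0, 0, 0, 0, 1]
  ]
}}

```text
time: 3.42
tool_pos: [0.5134, -0.3328, 0.0877]
tool_rot: [-1.571, -0.0, 0.035]
contact_force: [0.6, -1.2, -0.3]
opening: 0.0098
```

Request:
{"name": "apply_moves", "arguments": {
  "plan": [
    [0.0002, 0, 0.004, 0, 0.2, 0, 1],
    [0.0005, 0, 0.011, 0, 0.5, 0, 1],
    [0.0008, 0, 0.02, 0, 0.9, 0, 1],
    [0.001, 0, 0.03, 0, 1.2, 0, 1],
    [0.0013, 0, 0.04, 0, 1.5, 0, 1]
  ]
}}

```text
time: 4.05
tool_pos: [0.5132, -0.2917, 0.0877]
tool_rot: [-1.571, 0.0, 0.009]
contact_force: [0.5, -2.1, -1.4]
opening: 0.0102
```

Request:
{"name": "apply_moves", "arguments": {
  "plan": [
    [0, 0.0003, 0.01, 0, 0, 0, 1],
    [0, 0.0006, 0.02, 0, 0, 0, 1],
    [0, 0.001, 0.03, 0, 0, 0, 1],
    [0, 0.001, 0.04, 0, 0, 0, 1],
    [0, 0.001, 0.05, 0, 0, 0, 1]
  ]
}}

```text
time: 4.68
tool_pos: [0.5134, -0.2427, 0.0877]
tool_rot: [-1.573, -0.002, 0.009]
contact_force: [0.3, -5.1, 5.6]
opening: 0.0095
```

Request:
{"name": "apply_moves", "arguments": {
  "plan": [
    [0, 0, 0.009, 0, 0, 0, 1],
    [0, 0, 0.018, 0, 0, 0, 1],
    [0, 0, 0.027, 0, 0, 0, 1],
    [0, 0, 0.036, 0, 0, 0, 1],
    [0, 0, 0.042, 0, 0, 0, 1]
  ]
}}

```text
time: 5.3
tool_pos: [0.5131, -0.2008, 0.0878]
tool_rot: [-1.573, -0.002, 0.009]
contact_force: [0.0, -4.7, 6.9]
opening: 0.0098
```

```bash
python3 - <<'E'
from geo import *
from cell import robot
import cv2
s=robot.observe(); print(s['tool_pos'],s['tool_rot'],s['contact_force'],s['torque'])
np.save("w3.npy",Pw(s)); im=cams.read_camera("wrist"); im2=cams.read_camera("side"); im3=cams.read_camera("scene")
cv2.imwrite("pics/w3.png",np.vstack([np.hstack([cv2.resize(im,(400,300)),cv2.resize(im2[170:320,200:400],(400,300))]),cv2.resize(im3[165:265,140:405],(800,302),interpolation=cv2.INTER_CUBIC)])[:600])
E
```

```text
[ 0.51309219 -0.20077665  0.08780486] [-1.57283013 -0.00206548  0.00930724] [ 0.0161172  -4.66749288  6.89217288] [-0.78082568  0.166135    0.09245822]
```

View pics/w3.png

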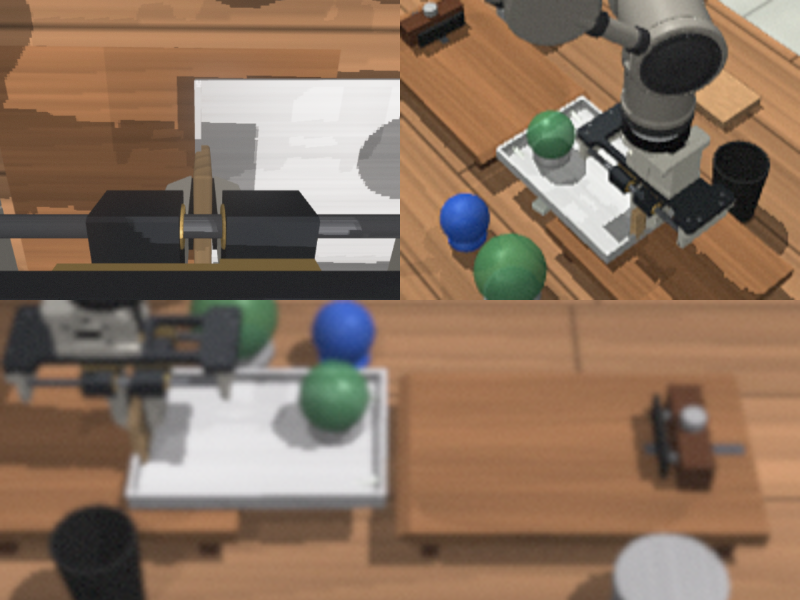

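Level and aligned, with the front edge just short of the far stand. I'll ease it across.

Request:
{"name": "apply_moves", "arguments": {
  "plan": [
    [0, 0, 0.008, 0, 0, 0, 1],
    [0, 0, 0.016, 0, 0, 0, 1],
    [0, 0, 0.024, 0, 0, 0, 1],
    [0, 0, 0.032, 0, 0, 0, 1],
    [0, 0, 0.04, 0, 0, 0, 1]
  ]
}}

```text
time: 6.08
tool_pos: [0.513, -0.1611, 0.0879]
tool_rot: [-1.573, -0.003, 0.009]
contact_force: [-0.7, -4.6, 7.9]
opening: 0.0101
```

Request:
{"name": "apply_moves", "arguments": {
  "plan": [
    [0, 0, 0.004, 0, 0, 0, 1],
    [0, 0, 0.008, 0, 0, 0, 1],
    [0, 0, 0.012, 0, 0, 0, 1],
    [0, 0, 0.016, 0, 0, 0, 1],
    [0, 0, 0.018, 0, 0, 0, 1]
  ]
}}

```text
time: 6.7
tool_pos: [0.5124, -0.1428, 0.0876]
tool_rot: [-1.572, -0.002, 0.009]
contact_force: [-0.4, -4.3, 5.9]
opening: 0.0103
```

Request:
{"name": "apply_moves", "arguments": {
  "plan": [
    [0, -0.0002, 0.008, 0, 0, 0, 1],
    [0, -0.0004, 0.017, 0, 0, 0, 1],
    [0, -0.0006, 0.027, 0, 0, 0, 1],
    [0, -0.0008, 0.037, 0, 0, 0, 1],
    [0, -0.0008, 0.047, 0, 0, 0, 1]
  ]
}}

```text
time: 7.32
tool_pos: [0.5111, -0.0945, 0.0871]
tool_rot: [-1.57, 0.001, 0.009]
contact_force: [-0.3, -2.9, 0.7]
opening: 0.01
```

Request:
{"name": "apply_moves", "arguments": {
  "plan": [
    [0.0006, 0, 0.01, 0, 0, 0, 1],
    [0.0012, 0, 0.02, 0, 0, 0, 1],
    [0.0018, 0, 0.03, 0, 0, 0, 1],
    [0.0024, 0, 0.04, 0, 0, 0, 1],
    [0.003, 0, 0.05, 0, 0, 0, 1]
  ]
}}

```text
time: 7.95
tool_pos: [0.5139, -0.0449, 0.0874]
tool_rot: [-1.571, 0.0, 0.009]
contact_force: [1.1, -1.7, -2.2]
opening: 0.0098
```

```bash
python3 - <<'E'
from geo import *
from cell import robot
import cv2
s=robot.observe(); print(s['tool_pos'],s['tool_rot'],s['contact_force'],s['torque'])
np.save("w4.npy",Pw(s)); im=cams.read_camera("wrist"); im3=cams.read_camera("scene")
cv2.imwrite("pics/w4.png",np.vstack([np.hstack([cv2.resize(im[:,:],(400,300)),cv2.resize(cams.read_camera("side")[120:270,170:370],(400,300))]),cv2.resize(im3[180:260,260:400],(525,300),interpolation=cv2.INTER_CUBIC,).repeat(1,axis=1) if 0 else cv2.copyMakeBorder(cv2.resize(im3[180:260,200:400],(750,300),interpolation=cv2.INTER_CUBIC),0,0,0,50,0)]))
E
```

```text
[ 0.51394734 -0.04487238  0.08738854] [-1.57067940e+00  3.68217145e-04  8.77569623e-03] [ 1.08577701 -1.73466905 -2.17824096] [-0.28006631 -0.07868151  0.03087843]
```

View pics/w4.png

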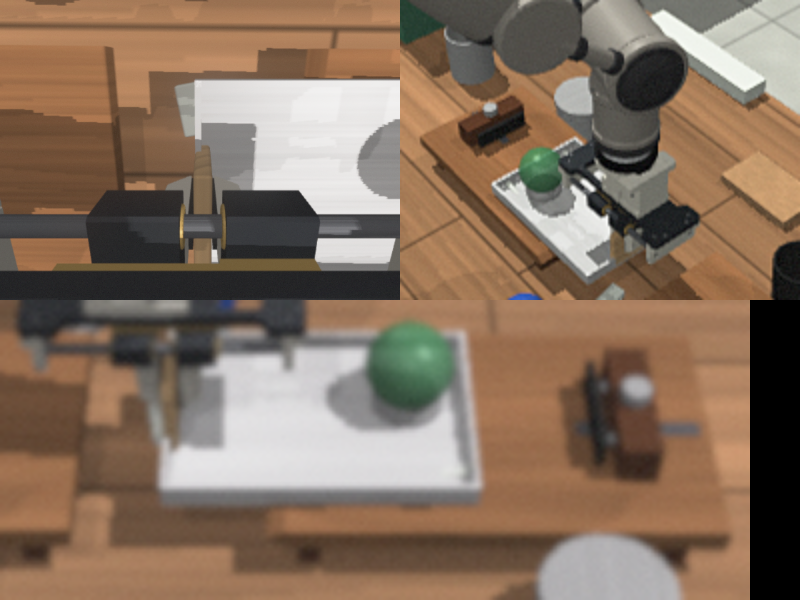

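```bash
python3 - <<'E'
from geo import *
S=P("scene"); a=lambda u,v:(200+u/3.75,180+(v-300)/3.75)
for n,uv,z in [("rimlowF",(462,335),.072),("rimhighF",(480,490),.072),("rimhighR",(163,490),.072),("stand low",(690,338),.05),("stand high",(728,533),.05),("stand high near",(270,534),.05),("bumperL",(590,362),.08),("bumperR",(600,460),.08),("bumper bottomR",(598,465),.05)]:
    print(n,onplane(S,a(*uv),z))
w=np.load("w4.npy"); b=lambda u,v:(u*1.4,v*1.4)
for n,uv,z in [("near low edge corner",(107,47),.05),("far low corner",(305,50),.05),("rimRL",(195,80),.072),("rim2",(400,79),.072)]: print(n,onplane(w,b(*uv),z))
E
```

```text
rimlowF [0.44725271 0.17056145]
rimhighF [0.59518579 0.1725537 ]
rimhighR [ 0.5963013 -0.044318 ]
stand low [0.42801447 0.34779968]
stand high [0.61448103 0.34340691]
stand high near [0.61693624 0.02895863]
bumperL [0.48195155 0.26047997]
bumperR [0.57470161 0.25601727]
bumper bottomR [0.55429374 0.26173392]
near low edge corner [ 0.42347607 -0.10910044]
far low corner [0.42413657 0.02157884]
rimRL [ 0.44286875 -0.05052911]
rim2 [0.44116139 0.07263714]
```

Tray and stand centre lines agree in the scene view (0.5212 for both). The bumper is about 86–90 mm ahead of the tray front. I'll move most of that distance, then feel for it.

Request:
{"name": "apply_moves", "arguments": {
  "plan": [
    [0, 0.0001, 0.01, 0, 0, 0, 1],
    [0, 0.0002, 0.022, 0, 0, 0, 1],
    [0, 0.0003, 0.034, 0, 0, 0, 1],
    [0, 0.0004, 0.046, 0, 0, 0, 1],
    [0, 0.0005, 0.056, 0, 0, 0, 1]
  ]
}}

```text
time: 8.72
tool_pos: [0.5138, 0.0112, 0.0873]
tool_rot: [-1.571, -0.001, 0.009]
contact_force: [0.5, -3.0, 2.2]
opening: 0.01
```

Request:
{"name": "apply_moves", "arguments": {
  "plan": [
    [0, 0, 0.003, 0, 0, 0, 1],
    [0, 0, 0.006, 0, 0, 0, 1],
    [0, 0, 0.009, 0, 0, 0, 1],
    [0, 0, 0.012, 0, 0, 0, 1],
    [0, 0, 0.012, 0, 0, 0, 1]
  ]
}}

```text
time: 9.35
tool_pos: [0.5137, 0.0226, 0.0873]
tool_rot: [-1.571, -0.001, 0.009]
contact_force: [0.7, -1.2, 4.4]
opening: 0.0099
```

Request:
{"name": "apply_moves", "arguments": {
  "plan": [
    [0, -0.0002, 0.002, 0, 0, 0, 1],
    [0, -0.0004, 0.004, 0, 0, 0, 1],
    [0, -0.0004, 0.006, 0, 0, 0, 1],
    [0, -0.0004, 0.008, 0, 0, 0, 1],
    [0, -0.0004, 0.008, 0, 0, 0, 1]
  ]
}}

```text
time: 9.98
tool_pos: [0.5133, 0.0308, 0.0873]
tool_rot: [-1.57, 0.0, 0.009]
contact_force: [-0.3, -0.8, 1.5]
opening: 0.0096
```

Request:
{"name": "apply_moves", "arguments": {
  "plan": [
    [0, 0, 0.001, 0, 0, 0, 1],
    [0, 0, 0.002, 0, 0, 0, 1],
    [0, 0, 0.003, 0, 0, 0, 1],
    [0, 0, 0.004, 0, 0, 0, 1],
    [0, 0, 0.004, 0, 0, 0, 1]
  ]
}}

```text
time: 10.6
tool_pos: [0.5133, 0.0346, 0.0873]
tool_rot: [-1.571, 0.0, 0.009]
contact_force: [0.0, -2.2, -1.3]
opening: 0.0098
```

Request:
{"name": "apply_moves", "arguments": {
  "plan": [
    [0, 0, 0.0005, 0, 0, 0, 1],
    [0, 0, 0.001, 0, 0, 0, 1],
    [0, 0, 0.0015, 0, 0, 0, 1],
    [0, 0, 0.002, 0, 0, 0, 1],
    [0, 0, 0.002, 0, 0, 0, 1]
  ]
}}

```text
time: 11.22
tool_pos: [0.5133, 0.0365, 0.0874]
tool_rot: [-1.571, 0.0, 0.009]
contact_force: [-0.3, -1.8, -1.3]
opening: 0.0099
```

Request:
{"name": "apply_moves", "arguments": {
  "plan": [
    [0, 0, 0.0005, 0, 0, 0, 1],
    [0, 0, 0.001, 0, 0, 0, 1],
    [0, 0, 0.0015, 0, 0, 0, 1],
    [0, 0, 0.002, 0, 0, 0, 1],
    [0, 0, 0.002, 0, 0, 0, 1]
  ]
}}

```text
time: 11.85
tool_pos: [0.5133, 0.0385, 0.0874]
tool_rot: [-1.571, 0.0, 0.009]
contact_force: [0.4, -1.9, -1.6]
opening: 0.0098
```

Request:
{"name": "apply_moves", "arguments": {
  "plan": [
    [0, 0, 0.0005, 0, 0, 0, 1],
    [0, 0, 0.001, 0, 0, 0, 1],
    [0, 0, 0.0015, 0, 0, 0, 1],
    [0, 0, 0.002, 0, 0, 0, 1],
    [0, 0, 0.002, 0, 0, 0, 1]
  ]
}}

```text
time: 12.48
tool_pos: [0.5133, 0.0405, 0.0874]
tool_rot: [-1.571, -0.0, 0.009]
contact_force: [0.5, -1.8, -2.4]
opening: 0.0099
```

Request:
{"name": "apply_moves", "arguments": {
  "plan": [
    [0, 0, 0.0005, 0, 0, 0, 1],
    [0, 0, 0.001, 0, 0, 0, 1],
    [0, 0, 0.0015, 0, 0, 0, 1],
    [0, 0, 0.0015, 0, 0, 0, 1],
    [0, 0, 0.0015, 0, 0, 0, 1]
  ]
}}

```text
time: 13.1
tool_pos: [0.5133, 0.042, 0.0874]
tool_rot: [-1.571, 0.0, 0.009]
contact_force: [0.3, -2.3, -1.9]
opening: 0.0099
```

Request:
{"name": "apply_moves", "arguments": {
  "plan": [
    [0, 0, 0.0005, 0, 0, 0, 1],
    [0, 0, 0.001, 0, 0, 0, 1],
    [0, 0, 0.0015, 0, 0, 0, 1],
    [0, 0, 0.0015, 0, 0, 0, 1],
    [0, 0, 0.0015, 0, 0, 0, 1]
  ]
}}

```text
time: 13.72
tool_pos: [0.5133, 0.0434, 0.0874]
tool_rot: [-1.571, -0.0, 0.009]
contact_force: [-0.0, -0.3, -1.8]
opening: 0.0094
```

Request:
{"name": "apply_moves", "arguments": {
  "plan": [
    [0, 0, 0.0005, 0, 0, 0, 1],
    [0, 0, 0.001, 0, 0, 0, 1],
    [0, 0, 0.0015, 0, 0, 0, 1],
    [0, 0, 0.0015, 0, 0, 0, 1],
    [0, 0, 0.0015, 0, 0, 0, 1]
  ]
}}

```text
time: 14.35
tool_pos: [0.5133, 0.045, 0.0874]
tool_rot: [-1.571, 0.0, 0.009]
contact_force: [-0.5, -1.5, -1.8]
opening: 0.0098
```

```bash
python3 - <<'E'
from geo import *
from cell import robot
import cv2
s=robot.observe(); print(s['tool_pos'],s['contact_force'],s['torque'])
im3=cams.read_camera("scene"); im=cams.read_camera("side")
cv2.imwrite("pics/w5.png",np.hstack([cv2.resize(im3[180:255,300:400],(400,300),interpolation=cv2.INTER_CUBIC),cv2.resize(im[120:240,170:330],(400,300),interpolation=cv2.INTER_CUBIC)]))
E
```

```text
[0.51326646 0.04496335 0.08740953] [-0.47378734 -1.52130388 -1.77173384] [-0.28618767 -0.08434531 -0.04117986]
```

View pics/w5.png

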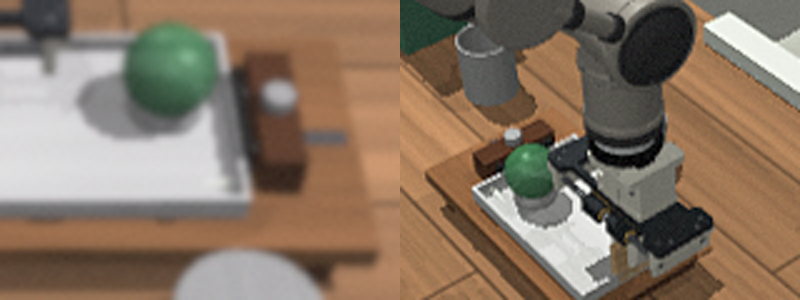

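The tray's front is now at or near the bumper plate, with no force rise yet. I'll keep going in small steps.

Request:
{"name": "apply_moves", "arguments": {
  "plan": [
    [0, 0, 0.0005, 0, 0, 0, 1],
    [0, 0, 0.001, 0, 0, 0, 1],
    [0, 0, 0.0015, 0, 0, 0, 1],
    [0, 0, 0.0015, 0, 0, 0, 1],
    [0, 0, 0.0015, 0, 0, 0, 1]
  ]
}}

```text
time: 15.08
tool_pos: [0.5133, 0.0465, 0.0874]
tool_rot: [-1.571, -0.0, 0.009]
contact_force: [0.4, -1.5, -2.3]
opening: 0.0097
```

Request:
{"name": "apply_moves", "arguments": {
  "plan": [
    [0, 0, 0.0005, 0, 0, 0, 1],
    [0, 0, 0.001, 0, 0, 0, 1],
    [0, 0, 0.0015, 0, 0, 0, 1],
    [0, 0, 0.0015, 0, 0, 0, 1],
    [0, 0, 0.0015, 0, 0, 0, 1]
  ]
}}

```text
time: 15.7
tool_pos: [0.5133, 0.0479, 0.0875]
tool_rot: [-1.571, -0.0, 0.009]
contact_force: [0.2, -2.0, -1.5]
opening: 0.0097
```

Request:
{"name": "apply_moves", "arguments": {
  "plan": [
    [0, 0, 0.0005, 0, 0, 0, 1],
    [0, 0, 0.001, 0, 0, 0, 1],
    [0, 0, 0.0015, 0, 0, 0, 1],
    [0, 0, 0.0015, 0, 0, 0, 1],
    [0, 0, 0.0015, 0, 0, 0, 1]
  ]
}}

```text
time: 16.32
tool_pos: [0.5132, 0.0493, 0.0874]
tool_rot: [-1.571, -0.0, 0.009]
contact_force: [0.4, -2.8, -2.1]
opening: 0.0098
```

Request:
{"name": "apply_moves", "arguments": {
  "plan": [
    [0, 0, 0.0005, 0, 0, 0, 1],
    [0, 0, 0.001, 0, 0, 0, 1],
    [0, 0, 0.0015, 0, 0, 0, 1],
    [0, 0, 0.0015, 0, 0, 0, 1],
    [0, 0, 0.0015, 0, 0, 0, 1]
  ]
}}

```text
time: 16.95
tool_pos: [0.5132, 0.0502, 0.0875]
tool_rot: [-1.572, 0.0, 0.009]
contact_force: [-1.0, -6.9, -0.2]
opening: 0.0102
```

Force is rising and the tool is lagging its target, so the tray is on the hard end. One small press more to confirm.

Request:
{"name": "apply_moves", "arguments": {
  "plan": [
    [0, 0, 0.0003, 0, 0, 0, 1],
    [0, 0, 0.0005, 0, 0, 0, 1],
    [0, 0, 0.0005, 0, 0, 0, 1],
    [0, 0, 0.0005, 0, 0, 0, 1],
    [0, 0, 0.0005, 0, 0, 0, 1]
  ]
}}

```text
time: 17.58
tool_pos: [0.5132, 0.0504, 0.0875]
tool_rot: [-1.572, 0.0, 0.009]
contact_force: [-1.2, -9.3, -0.2]
opening: 0.0098
```

Request:
{"name": "apply_moves", "arguments": {
  "plan": [
    [0, 0, -0.0005, 0, 0, 0, 1],
    [0, 0, -0.0008, 0, 0, 0, 1],
    [0, 0, -0.0008, 0, 0, 0, 1],
    [0, 0, -0.0008, 0, 0, 0, 0.8],
    [0, 0, -0.0008, 0, 0, 0, 0.6]
  ]
}}

```text
time: 18.2
tool_pos: [0.5134, 0.0511, 0.0875]
tool_rot: [-1.57, -0.0, 0.008]
contact_force: [-0.8, 0.8, 0.0]
opening: 0.0155
```

Request:
{"name": "apply_moves", "arguments": {
  "plan": [
    [0, 0, 0, 0, 0, 0, 0.4],
    [0, 0, 0, 0, 0, 0, 0.2],
    [0, 0, 0, 0, 0, 0, 0.2],
    [0, 0, 0, 0, 0, 0, 0.2],
    [0, 0, 0, 0, 0, 0, 0.2]
  ]
}}

```text
time: 18.82
tool_pos: [0.5132, 0.0506, 0.0874]
tool_rot: [-1.571, -0.0, 0.009]
contact_force: [0.6, -0.4, -0.4]
opening: 0.0368
```

Request:
{"name": "apply_moves", "arguments": {
  "plan": [
    [0, -0.01, 0, 0, 0, 0, 0.2],
    [0, -0.03, 0, 0, 0, 0, 0.2],
    [0, -0.06, 0, 0, 0, 0, 0.2],
    [0, -0.1, 0, 0, 0, 0, 0.2],
    [0, -0.14, 0, 0, 0, 0, 0.2]
  ]
}}

```text
time: 19.45
tool_pos: [0.5131, 0.0506, 0.2294]
tool_rot: [-1.571, -0.001, 0.009]
contact_force: [1.4, -0.2, 0.1]
opening: 0.0368
```

Request:
{"name": "apply_moves", "arguments": {
  "plan": [
    [0, 0, -0.04, 0, 0, 0, 0.2],
    [0, 0, -0.1, 0, 0, 0, 0.2],
    [0, 0, -0.15, 0, 0, 0, 0.2],
    [0, 0, -0.18, 0, 0, 0, 0.2],
    [0, 0, -0.18, 0, 0, 0, 0.2]
  ]
}}

```text
time: 20.08
tool_pos: [0.5147, -0.1313, 0.2279]
tool_rot: [-1.571, -0.001, 0.005]
contact_force: [0.5, 0.2, 0.3]
opening: 0.0367
```

```bash
python3 - <<'E'
from geo import *
from cell import robot
import cv2
s=robot.observe(); print(s['time'],s['tool_pos'],s['contact_force'])
im3=cams.read_camera("scene"); im=cams.read_camera("side")
cv2.imwrite("pics/w6.png",np.vstack([cv2.resize(im3[180:255,200:400],(800,300),interpolation=cv2.INTER_CUBIC),np.hstack([cv2.resize(im[120:240,170:330],(400,300),interpolation=cv2.INTER_CUBIC),cv2.resize(im3,(400,300),interpolation=cv2.INTER_AREA)])]))
E
```

```text
20.075 [ 0.51468048 -0.13129527  0.22791584] [0.46319576 0.20107063 0.26200444]
```

View pics/w6.png

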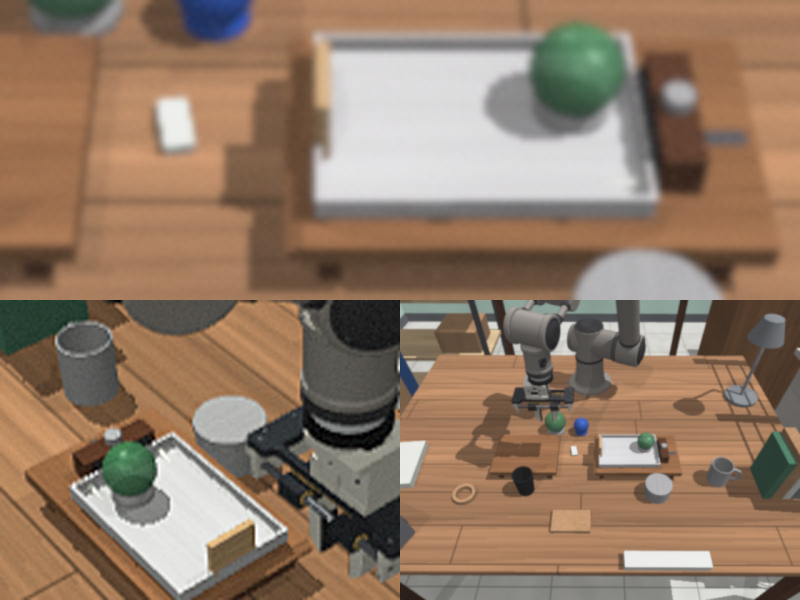

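The tray lies flat, square and centred, tight against the plate. The globe is upright, the bystanders are in place and the arm is clear, so I'm handing in.

```bash
python3 -c "
from cell import robot
print(robot.hand_in())"
```

```text
the job is handed in; nothing more can be done
None
```

I slid the tray across the gap onto the far stand, pressed it against the bumper until it was fully in, released it and handed the job in at about 20 s. No verdict was reported.

- **The slide:** I gripped the tray by its tab and squared it up with the stands. While it bridged the gap I held the rear down with 6–8 N. I took that bias off as the rear left the near stand.
- **The press:** I felt for the bumper in 1.5–2 mm steps. The hard end showed as a rise to about 9 N with the tool moving only 0.2 mm for 0.5 mm commanded, under the 15 N limit. I then eased off and opened the fingers.
- **Last checks:** The final pictures show the tray flat, square and centred on the far stand, with no visible gap to the plate. The globe is upright in its place, the bystanders look undisturbed, and the arm is clear.
- **Disagreement:** Positions from the scene and side cameras differed by about 10 mm. I relied on the wrist camera, on comparisons within a single view and on the force readings instead.
- **Not measured:** How far in the bumper stayed after release was never measured. I expect less than 1 mm was lost from fully in, against the 3 mm allowed.

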